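# Bring the red loupe over the brass coin

### The arm

A 6-joint arm with a two-finger parallel gripper is mounted at the origin on the work surface. World frame = base frame: x ahead of the robot, y to its left, z up, the work surface at z = 0. Lengths are in mm, angles in rad, forces in N, time in s.
With the tool pointing down it reaches from about 375 to 825 mm from the base axis. Payload 5.5 kg.
Tool frame: the origin (TCP) lies midway between the tips of the shut fingers; the grasp point (between the pads) lies 19 mm behind it; z points along the fingers, y is the line along which they close (so a half turn about z gives the same grasp; the last joint's range is limited). The gripper opens to 85 mm and grips with 20 to 120 N. Pads are 22 mm wide; open, the fingers measure 114 mm over their backs; the gripper's body (76 mm by 85 mm) begins 54 mm behind the grasp point. The pads swing forward as they close: fully open they stand 13 mm farther back than shut.
Start: joints at [-1.33, 0.314, -0.047, 1.21, 0, 1.571], TCP at [143.085, -582.685, 231.299] pointing down, gripper open.
Joint ranges: [-2.67, 2.67], [-0.69, 1.73], [-1.03, 1.25], [-2.08, 2.16], [-1.42, 1.45], [-3.14, 3.14]. Speed limits (rad/s): [2.39, 2.39, 3.01, 3.14, 3.14, 3.14].

### API

Orientations are given as a rotation vector (axis times angle).
In Python, from plant import r gives the robot as it stands.
- The arm moves only by the tool play_rows, never from a script. Its argument "rows" is a list of rows, each an object of numbers: "ax", "ay", "az": the turn, a rotation vector about the tool's x, y, z in degrees; "dx", "dy", "dz": the shift along the tool's x, y, z in cm; "jaw": the finger opening in cm, from 0 to 8.54. In form: [{"ax": .., "ay": .., "az": .., "dx": .., "dy": .., "dz": .., "jaw": ..}, ...]. A call has 1 to 20 rows; each row shifts and turns the commanded pose from where the row before left it, along the tool's axes as they then stand; what a row does not reach is not made up. A row lasts 1/8 s, in which the tool goes at most 62.5 mm and 10.7 degrees, less where a joint would pass 70% of its speed; a pose out of reach is approached as far as the arm can. A call is refused whole if a number of a shift passes 6.25 or a number of a turn 10.7, either way. A call with a gripper value outside its range is refused whole. The fingers move at their own pace and stop on an object; the grip force is fixed at half the most. Time passes only in rows, so rows that do not move let the fingers close. It gives the time, the measured TCP pose, the force, the opening and the grip force at its end, in the units of the state.
- r.get_state(): the state, without advancing time (a new reading comes with each control period).
- r.grab_frame(name): name is "scene" or "side" or "wrist"; returns a dict with "img" (400x640x3 uint8, red, green, blue), "K" (3x3 intrinsics, pixels), "world_from_camera" (4x4, takes a point from camera to world coordinates). Camera axes: x right, y down, z forward; pixel columns grow to the right and rows downward; lengths in mm; the calibration is good to about 2 mm. A picture is of the moment at which its call begins. There is no depth.
- r.hand_in(): hands the job in; it is judged then, once.
The state is a dict: "time": time; "joints": joint angles; "joint_vel": joint speeds; "tau": joint torques, N m; "ee_pos": TCP position; "ee_rot": TCP orientation; "contact_force": force on the tool from outside, world axes, zero at the start; "wrist_torque": the same for the moment, N m; "finger_gap": finger opening in mm; "grasp_force": force on a finger pad.
Only numpy, scipy, OpenCV 4.12 (cv2) and the standard library are available. Lean on these libraries where they do the work, as an engineer would, in place of code of your own. Each camera call takes 0.05 s, during which the arm holds its last target. There are 200 camera calls.

### The job

On the coin viewing stand, push the upright orange tab with the fingertips to turn the turret until the red-rimmed loupe is centred over the brass coin, so that the whole coin shows inside the rim. Push gently and only on the tab, without pinching it: do not touch the loupes or the coins, leave everything else where it is, and take the hand away at the end.

Things in the scene. Friction and masses are not known exactly. Their poses are not given: they have to be found in the camera images.
- stand: the coin viewing stand: fixed grey round plate, 210 mm across, 12 mm thick; origin at the centre of its underside, on the turret's upright axis. On its top, on a circle of radius 65 mm, lie five places 72 degrees apart: a black empty one in the stand's +x direction and four blue ones, each with one coin or disc (which is where varies)
- hub (a point): top of the turret's hub, on the axis, 46 mm above the table (a small cap rises to 50 mm). The hub is 52 mm across and bears three arms 120 degrees apart: red-rimmed loupe, black-rimmed loupe, orange tab (in that order counter-clockwise from above)
- turret (a joint): angle of the turret on the stand (rad), growing counter-clockwise seen from above; at 0 the red loupe is over the empty black place. It turns freely both ways (stops only at +-6.2), with a steady friction of about 0.12 N m (2 N at the tab), no clicks or springs, and stays where it is left
- tab_top (a point): centre of the top edge of the orange tab, 62 mm from the axis, 85 mm above the table. The tab is an upright plate on the third arm, 40 mm long radially (42 to 82 mm from the axis), 8 mm thick, to be pushed on its broad faces. It rises from the arm's top at 43 mm to 85 mm above the table and stands free there
- red_lens (a point): centre of the red-rimmed loupe, 65 mm from the axis, 41 mm above the table: ring 66 mm outside, 54 mm inside, clear glass in it, between 37 and 45 mm above the table. A fingertip 50 mm or more above the table passes over it
- black_lens (a point): centre of the black-rimmed loupe, of the same size and height as the red one; not the one wanted
- brass_coin: the brass-yellow coin with a black square in its middle, 38 mm across, 4 mm thick, lying loose on the stand's plate under the circle of the loupes; origin at the centre of its underside. The one to view
- silver_coin: a grey steel coin, 38 mm across, 4 mm thick, loose on the plate; origin under its centre
- jade_disc: a green disc with a small black centre, 38 mm across, 4 mm thick, loose on the plate; origin under its centre
- porcelain_disc: a white disc with a blue centre, 38 mm across, 4 mm thick, loose on the plate; origin under its centre
- jar: blue porcelain jar, 72 mm across, 90 mm tall, loose on the table to the left of the stand; origin under its centre
- teacup: white teacup, 70 mm across, 55 mm tall, loose on the table to the right of the stand; origin under its centre
- brush: a brush lying loose on the table to the right of the stand, under 40 mm tall; origin under its middle
Mind the look-alikes: they are no part of the job. There is more than one size of the stand; the one meant has the size given above. Leave any pink look-alike of the brass_coin alone.

How it is judged (in metres and radians):
On the way, in this order (a step that is already met when the one before it is completed fails the run):
1. the tab is pushed by the fingers (contact force between the fingers and turret_c0 above 0.3 N), for 0.05 s.
2. the red loupe comes to rest over the brass coin (horizontal distance between red_lens and brass_coin below 0.008 m and velocity of joint turret between -0.05 and 0.05 rad/s), for 0.2 s.
At the end, for the whole second after the job is handed in: The turret is at rest with the centre of the red loupe within 8 mm (horizontally) of the centre of the brass coin, the four coins and discs lie within 6 mm of where they were, and the jar, teacup and brush within 20 mm (all of step 2 and distance of each of brass_coin, silver_coin, jade_disc, porcelain_disc from where it was at the start of the episode below 0.006 m and distance of each of jar, teacup, brush from where it was at the start of the episode below 0.02 m); the robot touches nothing.
It fails at once if a coin or disc is touched, or shifted by more than 6 mm or lifted (distance of any of brass_coin, silver_coin, jade_disc, porcelain_disc from where it was at the start of the episode above 0.006 m or contact force between any of the fingers, the arm and brass_coin above 0.3 N or contact force between any of the fingers, the arm and silver_coin above 0.3 N or contact force between any of the fingers, the arm and jade_disc above 0.3 N or contact force between any of the fingers, the arm and porcelain_disc above 0.3 N).
It fails at once if the turret is touched elsewhere than on the tab: on a loupe, or pushed on its hub or arms (contact force between any of the fingers, the arm and turret_c1 above 0.5 N or contact force between any of the fingers, the arm and turret_c2 above 0.5 N or contact force between any of the fingers, the arm and turret_c3 above 2 N or contact force between any of the fingers, the arm and turret_c4 above 2 N or contact force between any of the fingers, the arm and turret_c5 above 2 N or contact force between any of the fingers, the arm and turret_c6 above 2 N or contact force between any of the fingers, the arm and turret_c7 above 2 N).
It fails at once if the tab is pushed with something other than the fingers (contact force between the arm and turret_c0 above 2 N).
It fails at once if the tab is pinched, or pushed with more than 20 N (contact force between the fingers and turret_c0 above 20 N).
It fails at once if the jar, teacup or brush is moved by more than 20 mm (distance of any of jar, teacup, brush from where it was at the start of the episode above 0.02 m).
It also fails if it takes over 48 s, if anything falls off the work surface, if the arm or the gripper's body presses on something with over 40 N, if the wrist force passes 120 N, or if a joint passes its speed limit or range.

## Working session

There is one attempt and no reset: what is moved stays moved. The work goes in short steps, Python scripts to look and compute and a tool call to move; the robot and the scene stay as the last step left them, time stands still between calls to the robot, and variables do not carry over. Pictures are saved under pics/ and viewed, at most 10 in all, crops included, and the job is handed in when it is done.

Besides the shell and the picture viewer there is one more tool, called after "Call:" in YAML: its name, and indented under it one key for each argument. play_rows: Moves the arm, as the interface text tells. Its arguments: {"type":"object","properties":{"rows":{"type":"array"}},"required":["rows"]}

```bash
mkdir -p pics; python3 - <<'E'
from plant import r
import cv2,numpy as np,pickle
fs={n:r.grab_frame(n) for n in("scene","side")}
pickle.dump(fs,open("f0.pkl","wb"))
for n,f in fs.items():
    cv2.imwrite(f"pics/{n}0.png",f["img"][:,:,::-1]); print(n,f["K"].round(1).tolist(),f["world_from_camera"].round(3).tolist())
s=r.get_state(); print(s["ee_pos"],s["ee_rot"],s["time"])
E
```

```text
scene [[370.2, 0.0, 318.3], [0.0, 370.2, 197.5], [0.0, 0.0, 1.0]] [[0.712, 0.576, -0.401, 870.532], [0.702, -0.57, 0.427, -335.958], [0.017, -0.586, -0.81, 713.662], [0.0, 0.0, 0.0, 1.0]]
side [[383.3, 0.0, 325.2], [0.0, 383.3, 207.0], [0.0, 0.0, 1.0]] [[0.846, -0.35, 0.402, 241.016], [-0.533, -0.523, 0.665, -533.307], [-0.023, -0.777, -0.629, 574.124], [0.0, 0.0, 0.0, 1.0]]
[ 142.95963872 -582.17171208  230.52181599] [-3.11730227e+00 -3.77134028e-01  3.22709832e-04] 0.1
```

View pics/scene0.png

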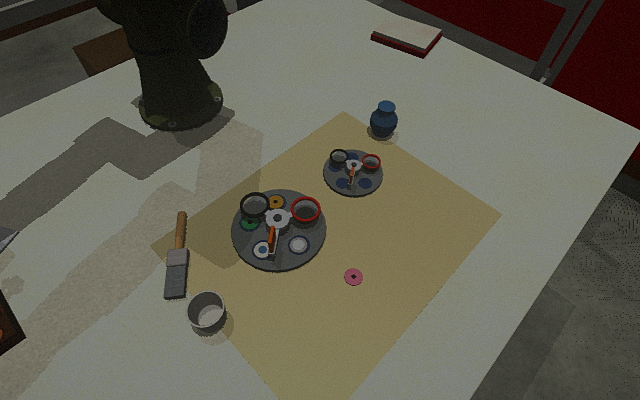

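View pics/side0.png

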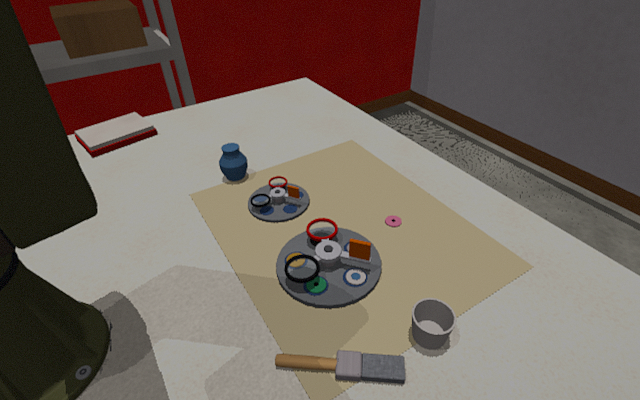

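Scene view: the big stand's hub is at (277,217), red loupe at (306,210), black loupe at (254,206), brass coin at (277,202) between them, and the tab at (271,238). Side view: hub (328,250), red loupe (321,231), brass coin (297,259) and tab (360,250). Next I'll cast rays for each of these.

```bash
cat > h.py <<'E'
import cv2,numpy as np
def cast(f,uv,z):
    T=f["world_from_camera"]; d=T[:3,:3]@np.linalg.solve(f["K"],[uv[0],uv[1],1.]); o=T[:3,3]
    return (o+d*(z-o[2])/d[2])[:2]
def proj(f,p):
    T=f["world_from_camera"]; c=T[:3,:3].T@(np.array(p)-T[:3,3]); q=f["K"]@c; return q[:2]/q[2]
def masks(f,box):
    x0,y0,x1,y1=box; h=cv2.cvtColor(f["img"],cv2.COLOR_RGB2HSV); H,S,V=[h[...,i].astype(int) for i in range(3)]
    m=dict(red=((H<4)|(H>174))&(S>150)&(V>70),orange=(H>=4)&(H<14)&(S>170)&(V>90),brass=(H>=14)&(H<26)&(S>130)&(V>70),green=(H>40)&(H<85)&(S>80))
    w=np.zeros(H.shape,bool); w[y0:y1,x0:x1]=1
    return {k:np.argwhere(v&w)[:,::-1] for k,v in m.items()}
E
python3 - <<'E'
from h import *; import pickle
fs=pickle.load(open("f0.pkl","rb"))
B=dict(scene=(225,185,330,272),side=(272,214,385,308))
Z=dict(red=41,orange=64,brass=16,green=16)
for n,f in fs.items():
    x0,y0,x1,y1=B[n]; T=f["world_from_camera"]
    # plate ellipse: dark grey low saturation
    h=cv2.cvtColor(f["img"],cv2.COLOR_RGB2HSV); paper=((h[...,0]>14)&(h[...,0]<30)&(h[...,1]>60)&(h[...,2]>110)).astype(np.uint8)
    w=(1-paper)[y0:y1,x0:x1].copy(); cs,_=cv2.findContours(w,cv2.RETR_EXTERNAL,cv2.CHAIN_APPROX_NONE)
    c=max(cs,key=cv2.contourArea)[:,0]+[x0,y0]; 
    P=np.array([cast(f,p,12) for p in c]); (cx,cy),rad=cv2.minEnclosingCircle(P.astype(np.float32)); print(n,"plate",cx,cy,rad)
    for k,p in masks(f,B[n]).items():
        if len(p)<5: print(k,len(p));continue
        Q=np.array([cast(f,q,Z[k]) for q in p])
        (a,b),rr=cv2.minEnclosingCircle(Q.astype(np.float32)); print(" ",k,len(p),"mean",Q.mean(0).round(1),"circ",round(a,1),round(b,1),round(rr,1))
    o=f["img"][y0:y1,x0:x1]; cv2.imwrite(f"pics/{n}c.png",cv2.resize(o[:,:,::-1],None,fx=5,fy=5,interpolation=cv2.INTER_CUBIC))
E
```

```text
scene plate 483.51129150390625 -87.87483978271484 143.1526641845703
  red 155 mean [536.8 -23.5] circ 536.9 -22.2 32.6
  orange 70 mean [ 546.1 -111.4] circ 548.4 -72.6 70.2
  brass 142 mean [464.1 -46.1] circ 483.2 -69.4 48.8
  green 155 mean [ 467.6 -121.7] circ 485.7 -33.2 111.5
side plate 522.075439453125 -73.82364654541016 126.38372802734375
  red 182 mean [536.5 -27. ] circ 537.9 -24.6 33.6
  orange 41 mean [ 560.3 -100.8] circ 547.2 -75.6 66.3
  brass 96 mean [520.5 -61.1] circ 527.2 -66.9 85.1
  green 260 mean [ 461.8 -122.6] circ 486.2 -81.7 68.8
```

View pics/scenec.png

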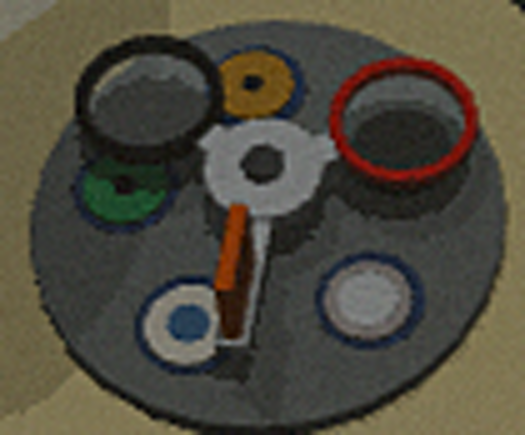

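The crop shows hub cap (263,163), brass coin (253,83), silver (367,298), porcelain (188,323), jade (125,185), and the red ring centred at about (403,120). The tab's top edge runs from (238,207) to (227,288).

```bash
python3 - <<'E'
from h import *; import pickle
fs=pickle.load(open("f0.pkl","rb")); f=fs["scene"]
pt=dict(hub=(263,163,50),brass=(253,83,16),silver=(367,298,16),porc=(188,323,16),jade=(125,185,16),red=(403,120,42),black=(149,98,42),tabin=(239,207,85),tabout=(226,288,85))
W={k:cast(f,(225+a/5-.4,185+b/5-.4),z) for k,(a,b,z) in pt.items()}
for k,v in W.items(): print(k,v.round(1),"side px",proj(fs["side"],[*v,pt[k][2]]).round(1))
# axis from 4 coins
A=np.array([W[k] for k in("brass","silver","porc","jade")]); M=np.c_[2*A,np.ones(4)]; s=np.linalg.lstsq(M,(A**2).sum(1),rcond=None)[0]
c=s[:2]; print("axis by coins",c.round(1),"R",np.sqrt(s[2]+c@c).round(1))
for k in W:
  d=W[k]-c; print(k,"r",np.hypot(*d).round(1),"ang",np.degrees(np.arctan2(d[1],d[0])).round(1))
for n,p in(("jar",(384,133)),("cup",(207,325)),("brush1",(181,215)),("brush2",(175,297))): print(n,cast(f,p,0).round())
E
```

```text
hub [516.7 -85.2] side px [328.5 246.7]
brass [462.6 -46.4] side px [295.5 258. ]
silver [580.7 -86.4] side px [355.5 246.7]
porc [ 536.2 -148. ] side px [355.4 275.1]
jade [ 464.3 -123.3] side px [316.1 282.9]
red [538.8 -23.8] side px [321.6 227.8]
black [451.7 -95.1] side px [301.9 266.7]
tabin [ 544.1 -118.9] side px [350.6 238.2]
tabout [ 568.  -146.5] side px [370.2 241.9]
axis by coins [516. -85.] R 65.3
hub r 0.7 ang -17.0
brass r 65.9 ang 144.2
silver r 64.8 ang -1.3
porc r 66.2 ang -72.2
jade r 64.4 ang -143.5
red r 65.3 ang 69.6
black r 65.1 ang -171.1
tabin r 44.1 ang -50.4
tabout r 80.6 ang -49.8
jar [491. 323.]
cup [ 578. -322.]
brush1 [ 331. -218.]
brush2 [ 488. -334.]
```

Four independent checks agree: coin circle R = 65.3, red loupe r = 65.3, tab from 44 to 81 mm, and hub at the axis. So the axis is (516,-85), the tab is at -50°, red is at 69.6° and brass at 144.2°. That means a turn of +74.6° counter-clockwise, using shut fingers behind the tab on its porcelain side. I'll approach high first.

Call:
play_rows:
  rows:
    - {"az":-8.7,"jaw":0}
    - {"az":-8.7,"jaw":0}
    - {"az":-8.7,"jaw":0}
    - {"dx":4.1,"dy":-0.57,"jaw":0}
    - {"dx":4.1,"dy":-0.57,"jaw":0}
    - {"dx":4.1,"dy":-0.57,"jaw":0}
    - {"dx":4.1,"dy":-0.57,"jaw":0}
    - {"dx":4.1,"dy":-0.57,"jaw":0}
    - {"dx":4.1,"dy":-0.57,"jaw":0}
    - {"dx":4.1,"dy":-0.57,"jaw":0}
    - {"dx":4.1,"dy":-0.57,"jaw":0}
    - {"dx":4.1,"dy":-0.57,"jaw":0}
    - {"dx":4.1,"dy":-0.57,"jaw":0}
    - {"dx":4.1,"dy":-0.57,"jaw":0}
    - {"dx":4.1,"dy":-0.57,"jaw":0}
    - {"dx":4.1,"dy":-0.57,"jaw":0}
    - {"dx":4.1,"dy":-0.57,"jaw":0}
    - {"jaw":0}
    - {"jaw":0}

```text
$.rows[0]: bad value
```

Call:
play_rows:
  rows:
    - {"ax":0,"ay":0,"az":-8.7,"dx":0,"dy":0,"dz":0,"jaw":0}
    - {"ax":0,"ay":0,"az":-8.7,"dx":0,"dy":0,"dz":0,"jaw":0}
    - {"ax":0,"ay":0,"az":-8.7,"dx":0,"dy":0,"dz":0,"jaw":0}
    - {"ax":0,"ay":0,"az":0,"dx":4.1,"dy":-0.57,"dz":0,"jaw":0}
    - {"ax":0,"ay":0,"az":0,"dx":4.1,"dy":-0.57,"dz":0,"jaw":0}
    - {"ax":0,"ay":0,"az":0,"dx":4.1,"dy":-0.57,"dz":0,"jaw":0}
    - {"ax":0,"ay":0,"az":0,"dx":4.1,"dy":-0.57,"dz":0,"jaw":0}
    - {"ax":0,"ay":0,"az":0,"dx":4.1,"dy":-0.57,"dz":0,"jaw":0}
    - {"ax":0,"ay":0,"az":0,"dx":4.1,"dy":-0.57,"dz":0,"jaw":0}
    - {"ax":0,"ay":0,"az":0,"dx":4.1,"dy":-0.57,"dz":0,"jaw":0}
    - {"ax":0,"ay":0,"az":0,"dx":4.1,"dy":-0.57,"dz":0,"jaw":0}
    - {"ax":0,"ay":0,"az":0,"dx":4.1,"dy":-0.57,"dz":0,"jaw":0}
    - {"ax":0,"ay":0,"az":0,"dx":4.1,"dy":-0.57,"dz":0,"jaw":0}
    - {"ax":0,"ay":0,"az":0,"dx":4.1,"dy":-0.57,"dz":0,"jaw":0}
    - {"ax":0,"ay":0,"az":0,"dx":4.1,"dy":-0.57,"dz":0,"jaw":0}
    - {"ax":0,"ay":0,"az":0,"dx":4.1,"dy":-0.57,"dz":0,"jaw":0}
    - {"ax":0,"ay":0,"az":0,"dx":4.1,"dy":-0.57,"dz":0,"jaw":0}
    - {"ax":0,"ay":0,"az":0,"dx":0,"dy":0,"dz":0,"jaw":0}
    - {"ax":0,"ay":0,"az":0,"dx":0,"dy":0,"dz":0,"jaw":0}

```text
time: 2.48
ee_pos: [531.7, -153.4, 230.9]
ee_rot: [-2.953, -1.072, 0.002]
contact_force: [0.1, -0.2, 0.1]
finger_gap: 0.1
grasp_force: 0.0
```

The arm is where I wanted it. I'll descend to about 62 mm, 15 mm clear of the tab's face, after first checking at 100 mm.

Call:
play_rows:
  rows:
    - {"ax":0,"ay":0,"az":0,"dx":0,"dy":0,"dz":3.25,"jaw":0}
    - {"ax":0,"ay":0,"az":0,"dx":0,"dy":0,"dz":3.25,"jaw":0}
    - {"ax":0,"ay":0,"az":0,"dx":0,"dy":0,"dz":3.25,"jaw":0}
    - {"ax":0,"ay":0,"az":0,"dx":0,"dy":0,"dz":3.25,"jaw":0}
    - {"ax":0,"ay":0,"az":0,"dx":0,"dy":0,"dz":0,"jaw":0}

```text
time: 3.1
ee_pos: [529.2, -153.6, 99.1]
ee_rot: [-2.951, -1.068, 0.007]
contact_force: [0.3, -0.6, 0.2]
finger_gap: -0.1
grasp_force: 0.0
```

```bash
python3 - <<'E'
from plant import r
import cv2,numpy as np
a,b=[r.grab_frame(n)["img"] for n in("side","wrist")]
a=cv2.resize(a[130:320,250:420],None,fx=2.1,fy=2.1); b=cv2.resize(b,None,fx=.66,fy=.66)[:399]
o=np.zeros((400,790,3),np.uint8); o[:a.shape[0],:a.shape[1]]=a; o[:b.shape[0],360:360+b.shape[1]]=b
cv2.imwrite("pics/p1.png",o[:,:,::-1])
E
```

```text
(no output)
```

View pics/p1.png

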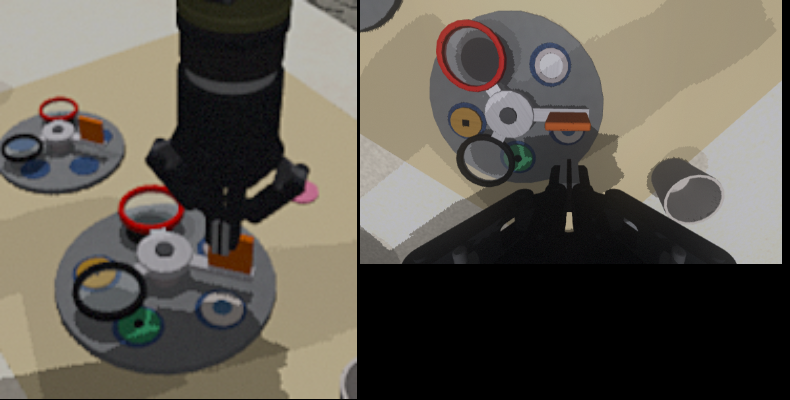

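The side part shows the fingertips (225,250) in front of the tab (230,258). The wrist part has the fingers (568,165) facing the tab's broad face (567,122), lined up and on the correct side, with the knuckles well above everything. I'll descend and then push along the arc.

Call:
play_rows:
  rows:
    - {"ax":0,"ay":0,"az":0,"dx":0,"dy":0,"dz":2,"jaw":0}
    - {"ax":0,"ay":0,"az":0,"dx":0,"dy":0.1,"dz":1.8,"jaw":0}
    - {"ax":0,"ay":0,"az":0,"dx":0,"dy":0,"dz":0,"jaw":0}
    - {"ax":0,"ay":0,"az":0,"dx":0.4,"dy":0,"dz":0,"jaw":0}
    - {"ax":0,"ay":0,"az":0,"dx":0.4,"dy":0,"dz":0,"jaw":0}
    - {"ax":0,"ay":0,"az":0,"dx":0.4,"dy":0,"dz":0,"jaw":0}
    - {"ax":0,"ay":0,"az":0,"dx":0.4,"dy":0,"dz":0,"jaw":0}
    - {"ax":0,"ay":0,"az":0,"dx":0,"dy":0,"dz":0,"jaw":0}

```text
time: 4.2
ee_pos: [545.5, -143.6, 63.3]
ee_rot: [-2.953, -1.072, -0.0]
contact_force: [-0.5, 0.1, -0.4]
finger_gap: -0.1
grasp_force: 0.0
```

Call:
play_rows:
  rows:
    - {"ax":0,"ay":0,"az":-4,"dx":0.44,"dy":0.09,"dz":0,"jaw":0}
    - {"ax":0,"ay":0,"az":-4,"dx":0.44,"dy":0.09,"dz":0,"jaw":0}
    - {"ax":0,"ay":0,"az":-4,"dx":0.44,"dy":0.09,"dz":0,"jaw":0}
    - {"ax":0,"ay":0,"az":-4,"dx":0.44,"dy":0.09,"dz":0,"jaw":0}
    - {"ax":0,"ay":0,"az":-4,"dx":0.44,"dy":0.09,"dz":0,"jaw":0}
    - {"ax":0,"ay":0,"az":-4,"dx":0.44,"dy":0.09,"dz":0,"jaw":0}
    - {"ax":0,"ay":0,"az":-4,"dx":0.44,"dy":0.09,"dz":0,"jaw":0}
    - {"ax":0,"ay":0,"az":-4,"dx":0.44,"dy":0.09,"dz":0,"jaw":0}
    - {"ax":0,"ay":0,"az":-4,"dx":0.44,"dy":0.09,"dz":0,"jaw":0}
    - {"ax":0,"ay":0,"az":-4,"dx":0.44,"dy":0.09,"dz":0,"jaw":0}
    - {"ax":0,"ay":0,"az":0,"dx":0,"dy":0,"dz":0,"jaw":0}

```text
time: 5.58
ee_pos: [575.5, -111.8, 63.2]
ee_rot: [-2.409, -2.016, -0.0]
contact_force: [-0.1, -0.1, -0.1]
finger_gap: -0.2
grasp_force: 0.0
```

```bash
cat > red.py <<'E'
from plant import r
from h import *
c=np.array([516,-85.])
for n,B in(("scene",(225,180,330,272)),("side",(272,205,385,308))):
    f=r.grab_frame(n); p=masks(f,B)["red"]; Q=np.array([cast(f,q,41) for q in p]).astype(np.float32)
    if len(p)<20: print(n,len(p)); continue
    (a,b),rr=cv2.minEnclosingCircle(Q); d=np.array([a,b])-c
    print(n,len(p),round(a,1),round(b,1),"ring r",round(rr,1),"R",np.hypot(*d).round(1),"ang",np.degrees(np.arctan2(d[1],d[0])).round(1))
s=r.get_state(); print(s["ee_pos"].round(1),2*np.degrees(np.arctan2(s["ee_rot"][1],s["ee_rot"][0])),s["contact_force"])
E
python3 red.py
```

```text
scene 9
side 232 493.4 -25.7 ring r 34.5 R 63.4 ang 110.9
[ 575.5 -111.8   63.2] -280.16768417060234 [-0.11626406  0.12987343  0.02987868]
```

The turret moved 40° as planned, with about 33.5° left. I'll push another 30° and then measure again.

Call:
play_rows:
  rows:
    - {"ax":0,"ay":0,"az":-4,"dx":0.44,"dy":0.09,"dz":0,"jaw":0}
    - {"ax":0,"ay":0,"az":-4,"dx":0.44,"dy":0.09,"dz":0,"jaw":0}
    - {"ax":0,"ay":0,"az":-4,"dx":0.44,"dy":0.09,"dz":0,"jaw":0}
    - {"ax":0,"ay":0,"az":-4,"dx":0.44,"dy":0.09,"dz":0,"jaw":0}
    - {"ax":0,"ay":0,"az":-4,"dx":0.44,"dy":0.09,"dz":0,"jaw":0}
    - {"ax":0,"ay":0,"az":-4,"dx":0.44,"dy":0.09,"dz":0,"jaw":0}
    - {"ax":0,"ay":0,"az":-4,"dx":0.44,"dy":0.09,"dz":0,"jaw":0}
    - {"ax":0,"ay":0,"az":-2,"dx":0.22,"dy":0.05,"dz":0,"jaw":0}
    - {"ax":0,"ay":0,"az":0,"dx":0,"dy":0,"dz":0,"jaw":0}

```text
time: 6.8
ee_pos: [580.8, -79.0, 63.4]
ee_rot: [1.805, 2.571, 0.0]
contact_force: [1.1, -0.9, 0.2]
finger_gap: 0.0
grasp_force: 0.5
```

```bash
python3 red.py; python3 - <<'E'
from plant import r
import cv2,numpy as np
f=[r.grab_frame(n)["img"] for n in("side","scene")]
a=cv2.resize(f[0][190:315,255:395],None,fx=2.8,fy=2.8); b=cv2.resize(f[1][160:285,210:350],None,fx=2.8,fy=2.8)
cv2.imwrite("pics/p2.png",np.hstack([a,b])[:,:,::-1])
E
```

```text
scene 21 438.0 -37.8 ring r 13.1 R 91.1 ang 148.8
side 241 466.0 -42.7 ring r 34.1 R 65.5 ang 139.7
[580.6 -79.1  63.4] 109.8386636895756 [ 1.18901344 -0.16644664  0.12927514]
```

View pics/p2.png

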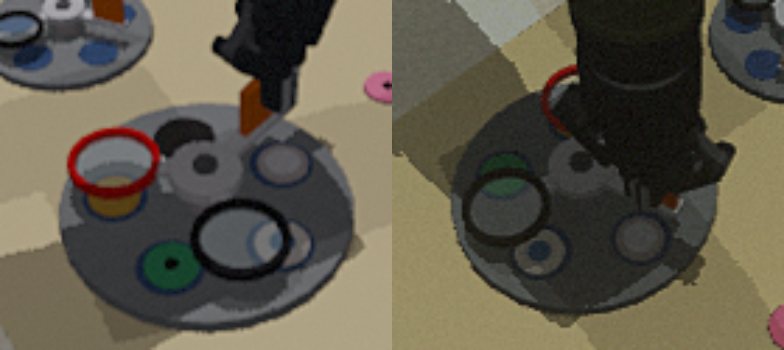

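In the side view, red (113,162) is nearly over the brass coin (115,195), allowing for parallax. The scene view is blocked by the hand. About 4.5° remains, so I'll finish the push, back straight off the tab and rise.

Call:
play_rows:
  rows:
    - {"ax":0,"ay":0,"az":-2,"dx":0.22,"dy":0.05,"dz":0,"jaw":0}
    - {"ax":0,"ay":0,"az":-2.5,"dx":0.28,"dy":0.06,"dz":0,"jaw":0}
    - {"ax":0,"ay":0,"az":0,"dx":0,"dy":0,"dz":0,"jaw":0}
    - {"ax":0,"ay":0,"az":0,"dx":0,"dy":0,"dz":0,"jaw":0}
    - {"ax":0,"ay":0,"az":0,"dx":0,"dy":0,"dz":0,"jaw":0}
    - {"ax":0,"ay":0,"az":0,"dx":-0.6,"dy":0,"dz":0,"jaw":0}
    - {"ax":0,"ay":0,"az":0,"dx":-1.2,"dy":0,"dz":0,"jaw":0}
    - {"ax":0,"ay":0,"az":0,"dx":-1,"dy":0,"dz":0,"jaw":0}
    - {"ax":0,"ay":0,"az":0,"dx":0,"dy":0,"dz":-3,"jaw":0}
    - {"ax":0,"ay":0,"az":0,"dx":0,"dy":0,"dz":-4,"jaw":0}
    - {"ax":0,"ay":0,"az":0,"dx":-4,"dy":0,"dz":-4,"jaw":0}
    - {"ax":0,"ay":0,"az":0,"dx":-5,"dy":0,"dz":-4,"jaw":0}
    - {"ax":0,"ay":0,"az":0,"dx":-5,"dy":0,"dz":-2,"jaw":0}
    - {"ax":0,"ay":0,"az":0,"dx":-5,"dy":0,"dz":0,"jaw":0}
    - {"ax":0,"ay":0,"az":0,"dx":-5,"dy":0,"dz":0,"jaw":0}
    - {"ax":0,"ay":0,"az":0,"dx":-5,"dy":0,"dz":0,"jaw":0}
    - {"ax":0,"ay":0,"az":0,"dx":0,"dy":0,"dz":0,"jaw":0}

```text
time: 9.12
ee_pos: [710.4, -366.8, 228.8]
ee_rot: [-1.706, -2.635, 0.002]
contact_force: [-0.2, 0.4, -0.5]
finger_gap: 0.2
grasp_force: 0.0
```

```bash
python3 red.py; python3 - <<'E'
from plant import r
import cv2,numpy as np
f=[r.grab_frame(n)["img"] for n in("side","scene")]
a=cv2.resize(f[0][190:315,255:395],None,fx=2.8,fy=2.8); b=cv2.resize(f[1][160:285,210:350],None,fx=2.8,fy=2.8)
cv2.imwrite("pics/p3.png",np.hstack([a,b])[:,:,::-1])
E
```

```text
scene 145 462.3 -44.3 ring r 32.5 R 67.4 ang 142.9
side 221 462.6 -46.3 ring r 34.3 R 66.0 ang 144.1
[ 710.2 -363.3  230.9] -245.6800989257588 [ 0.15296872 -0.06277455 -0.38665407]
```

View pics/p3.png

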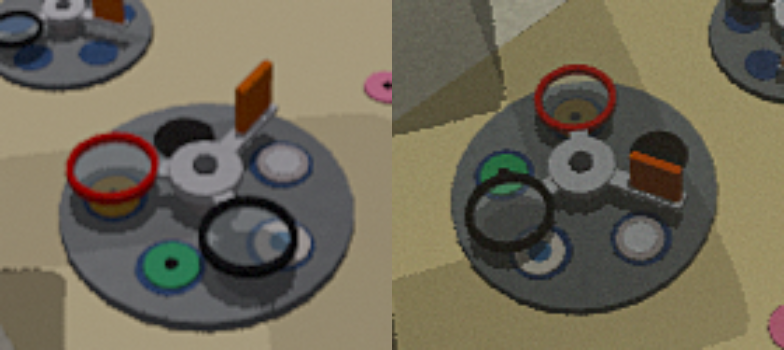

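The red ring (side (113,168), scene (575,98)) measures at (462.5,-45). The brass coin is at (462.6,-46.4), so they are 1–2 mm apart. All the coins are in place and the hand is clear, so I'll hand in.

```bash
python3 -c "
from plant import r
print(r.hand_in())"
```

```text
the job is handed in; nothing more can be done
None
```

I turned the turret about 74° by the orange tab; the red loupe measures 1–2 mm from the brass coin's centre, the hand is clear, and the job is handed in (no verdict was returned).

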